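# Mount the empty bobbin on the rigging winder and switch it on

## Task

Take the empty blue bobbin off its leaning peg and put it on the winder's upright spindle, jaws down, turned so that its jaws straddle the red drive bar and it sits fully home on the seat; lower it gently, do not let it drop. Then, with the bobbin in place, press the black rocker switch over to on and take your hand away. Leave the white bobbin on its peg and do not disturb the blue glass bottle or the porcelain lighthouse.

Things in the scene. Friction and masses are not known exactly. Their poses are not given: they have to be found in the camera images.
- bobbin_center (a point): Centre, half-way up, of the loose blue bobbin: 100 mm tall, about 200 g, brass foot. Its z runs from jaws to hub. From the bottom (50 mm below here): four brass jaws 0-10 mm, brass flange 68 mm across 10-16, core 32 mm across 16-54, blue flange 68 mm across 54-60, square hub 60-100. A 16 mm square bore runs right through. At the start it leans 0.45 rad (26 degrees) on a rack peg.
- bobbin_hub (a point): Same bobbin: middle of the gripping zone of its square blue hub, 34 mm above its centre along its axis. The hub is 36 mm across flats, its flats square to the bobbin's x and y; it runs from 24 mm below this point (top of the blue flange) to 16 mm above it.
- bobbin_jaws (a point): Same bobbin: centre of its bottom, between the four jaws. These are brass blocks 18 mm square and 10 mm high, one in each quarter, 12 mm apart, so they leave a cross-shaped gap 12 mm wide and 10 mm deep running along the bobbin's own x and y.
- white_bobbin_center (a point): Centre of the other bobbin: same shape but white plastic with a brass foot, on the other peg, 150 mm away (which peg holds which varies).
- rack: Fixed walnut rack, 300 mm wide (its y), about 100 mm deep; origin under its centre on the work surface. Two steel pegs, 12 mm thick, 60 mm long, at y = +75 and -75 mm, rooted 52 mm up in its sloping board, point up and towards its -x (about towards the robot), 26 degrees from vertical. A bobbin on the board must be drawn over 60 mm along its axis to leave its peg.
- spindle_seat (a point): Centre of the top face of the winder's seat, a dark disc of 72 mm diameter, 80 mm above the work surface. Across it along this point's x lies the red drive bar, 52 mm long, 8 wide, 8 high, round-topped. Bobbin home: jaws on the seat on both sides of the bar (any of the four quarter turns, within 4 degrees), its centre 50 mm above this point; not matched, it rides 8 mm high.
- spindle_tip (a point): Top of the fixed, upright steel spindle (12 mm diameter, last 10 mm tapered), 62 mm straight above the seat centre. Spindle, seat and bar are braked and do not turn.
- winder: Fixed dented grey steel box of the winder, 150 mm (its x) by 290 mm (its y) by 70 mm high; origin under its centre. The spindle stands on its top at y = -90 mm, the rocker switch at y = +90 mm.
- rocker_press (a point): Where to press: top face of the black rocker (64 by 34 mm, long along the winder's x), 26 mm from its middle pivot, on the half with a white dash, towards the winder's -x. When off this half stands up, about 96 mm above the work surface; pressing it about 12 mm straight down with 5 to 10 N tips it on. The housing round it is 84 by 50 mm, top 80 mm up.
- rocker (a joint): Rocker angle, rad: 0 off, 0.56 fully on (the marked half down). It stays where it is left.
- poison_bottle: Blue glass bottle, bystander, 60 mm diameter, 144 mm tall; origin under its centre.
- lighthouse: White porcelain lighthouse model, bystander, 80 mm diameter foot, 168 mm tall; origin under its centre.
Things that resemble listed ones, but are neither listed nor needed, are in the scene too. Leave any pink look-alike of the part that bears bobbin_center alone.

How it is judged:
By the outcome, as a careful person would: the job done as asked, in the order asked, and still so for the second after the job is handed in, with the robot touching nothing.
It also fails if it takes over 51 s, if anything falls off the work surface, if the arm or the gripper's body presses on something with over 40 N, if the wrist force passes 120 N, or if a joint passes its speed limit or range.

## Robot

A 6-joint arm with a two-finger parallel gripper is mounted at the origin on the work surface. World frame = base frame: x ahead of the robot, y to its left, z up, the work surface at z = 0. Lengths are in m, angles in rad, forces in N, time in s.
With the tool pointing down it reaches from about 0.275 to 0.75 m from the base axis. Payload 10.2 kg.
Tool frame: the origin (TCP) lies on the centre line of the jaws, within the pads' length; the fingertips stand 25 mm ahead of it and the grasp point (between the pads) lies 6 mm ahead of it (bot.finger_overhang is the distance from the TCP to the fingertips, in m); z points along the fingers, y is the direction in which the jaws open and shut (so a half turn about z gives the same grasp; the last joint's range is limited). The gripper opens to 85 mm and grips with 20 to 120 N. Pads are 22 mm wide; open, the fingers measure 114 mm over their backs; the gripper's body (76 mm by 85 mm) begins 54 mm behind the grasp point. The pads swing forward as they close: fully open they stand 13 mm farther back than shut.
Start: joints at [1.044, 0.313, 1.498, -0, 1.331, -0.223], TCP at [0.157, 0.501, 0.256] pointing down, gripper open.
Joint ranges: [-2.94, 2.94], [-0.97, 2.17], [0.19, 2.56], [-1.23, 4.37], [0.02, 3.11], [-2.88, 2.88]. Speed limits (rad/s): [2.39, 2.39, 3.01, 3.14, 3.14, 3.14].

## Interface

Orientations are given as a unit quaternion [w, x, y, z].
In Python, from bench import bot, eyes, finish_job gives the robot as it stands.
- The arm moves only by the tool play_rows, never from a script. Its argument "increments" is a list of rows, each a list of 7 numbers: the shift along the tool's x, y, z in m, then the turn, a rotation vector about the tool's x, y, z in degrees, then the finger opening in m, from 0 to 0.0854. In form: [[tx, ty, tz, rx, ry, rz, claw], ...]. A call has 1 to 8 rows; each row is the pose to reach, as a shift and turn from the pose commanded when the call began, along the tool's axes at that moment; what a row does not reach only later rows make up. A row lasts 1/8 s, in which the tool goes at most 62.5 mm and 10.7 degrees, less where a joint would pass 70% of its speed; a pose out of reach is approached as far as the arm can. A call with a gripper value outside its range is refused whole. The fingers move at their own pace and stop on an object; the grip force is fixed at half the most. Time passes only in rows, so rows that repeat a pose let the fingers close. It gives the time, the measured TCP pose, the force and the opening at its end, in the units of the state.
- bot.get_obs(): the state, without advancing time (a new reading comes with each control period).
- eyes.grab_frame(name): name is "side" or "top" or "wrist"; returns a dict with "color" (480x640x3 uint8, red, green, blue), "fx", "fy", "cx", "cy" (pixels), "extrinsics" (4x4, takes a point from world to camera coordinates); the wrist camera has in their place "hand_eye" (4x4, takes a point from camera to tool coordinates, whose origin is the TCP and whose axes are the flange's). Camera axes: x right, y down, z forward; pixel columns grow to the right and rows downward; lengths in m; the calibration is good to about 2 mm. A picture is of the moment at which its call begins: read the wrist's pose just before it. There is no depth.
- finish_job(): hands the job in, once; it reports no verdict.
The state is a dict: "time_s": time; "joint_positions": joint angles; "joint_vel": joint speeds; "tau": joint torques, N m; "tool_pos": TCP position; "orientation": TCP orientation; "force": force on the tool from outside, world axes, zero at the start; "torque": the same for the moment, N m; "grip_width": opening from 0.0 (shut) to 1.0 (fully open).
Only numpy, scipy, OpenCV 4.12 (cv2) and the standard library are available. Lean on these libraries where they do the work, as an engineer would, in place of code of your own. Each camera call takes 0.05 s, during which the arm holds its last target. There are 200 camera calls.

## Working session

There is one attempt and no reset: what is moved stays moved. The work goes in short steps, Python scripts to look and compute and a tool call to move; the robot and the scene stay as the last step left them, time stands still between calls to the robot, and variables do not carry over. Pictures are saved under pics/ and viewed, about 8 in all and at most 12, crops included, and the job is handed in when it is done.

Besides the shell and the picture viewer there is one more tool, called after "Call:" in YAML: its name, and indented under it one key for each argument. play_rows: Moves the arm, as the interface text tells. Its arguments: {"type":"object","properties":{"increments":{"type":"array","items":{"type":"array","items":{"type":"number"}}}},"required":["increments"]}

```bash
mkdir -p pics; ls
python3 - <<'E'
from bench import bot, eyes
import cv2,numpy as np
o=bot.get_obs(); print(o)
print(bot.finger_overhang)
np.set_printoptions(precision=4,suppress=True)
for n in("top","side"):
    f=eyes.grab_frame(n); cv2.imwrite(f"pics/{n}0.png",f["color"][:,:,::-1]); print(n,f["fx"],f["fy"],f["cx"],f["cy"]);print(f["extrinsics"])
E
```

```text
pics
{'time_s': 0.0, 'joint_positions': array([ 1.04357659e+00,  3.13485559e-01,  1.49840566e+00,  7.22355907e-06,
        1.33096731e+00, -2.23386751e-01]), 'joint_vel': array([ 0.00020253,  0.00157827,  0.00084487, -0.00147334, -0.0002364 ,
        0.00064734]), 'tau': array([-3.25761603e-04, -4.12275946e+01, -2.59743977e+01, -2.27168334e-04,
        4.22979778e-03,  6.07803216e-06]), 'tool_pos': array([0.15696717, 0.50077081, 0.25572868]), 'orientation': array([-2.35269658e-04,  1.51333648e-01,  9.88482537e-01, -5.87596388e-04]), 'force': array([-0.47575388,  0.40857383, -0.15472171]), 'torque': array([ 0.03836808, -0.00406197, -0.03080128]), 'grip_width': 0.9993418643368503}
0.025
top 447.3405456344761 447.3405456344761 319.47411847491367 238.99263728782344
[[ 0.0033 -0.9999 -0.0147  0.0413]
 [-0.9928 -0.0015 -0.1195  0.6376]
 [ 0.1195  0.015  -0.9927  1.1184]
 [ 0.      0.      0.      1.    ]]
side 533.3465962456568 533.3465962456568 313.35693031273775 236.31064008835367
[[ 0.9962 -0.0838 -0.0253 -0.6169]
 [-0.0639 -0.4981 -0.8648  0.1608]
 [ 0.0599  0.8631 -0.5015  1.0873]
 [ 0.      0.      0.      1.    ]]
```

View pics/top0.png

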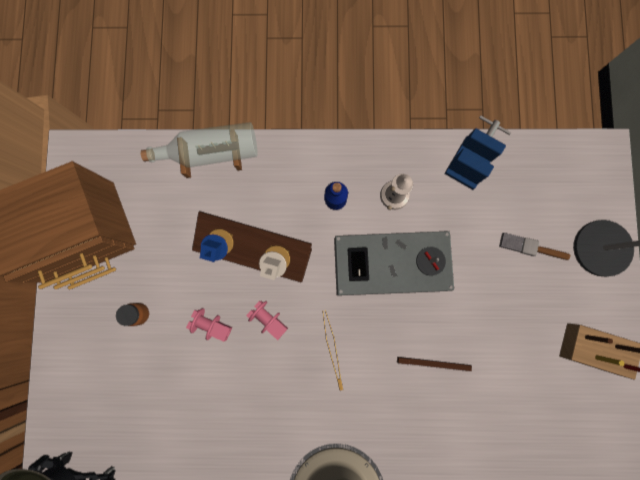

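View pics/side0.png

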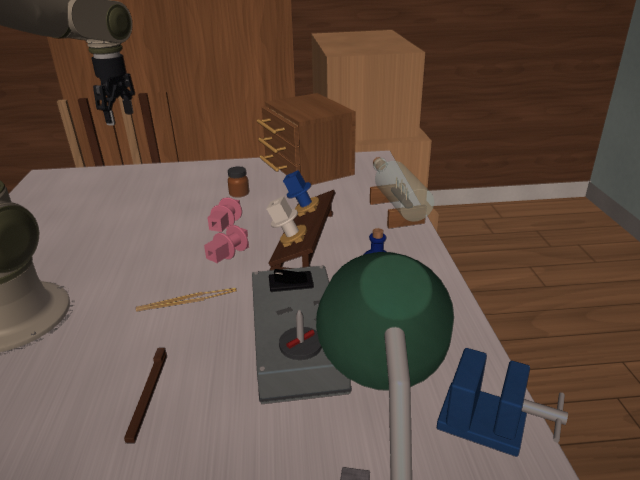

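The top view shows the blue bobbin on the left peg with its hub at about (213,247), and the white one at (273,263). The winder corners run from (336,236) to (453,293), with the seat and red bar at (431,261) and the rocker at (358,264). The side view confirms this: blue hub at (297,187), spindle at (300,330).

```bash
cat > h.py <<'E'
import numpy as np,cv2
from scipy.spatial.transform import Rotation as R
np.set_printoptions(precision=4,suppress=True)
def K(f): return np.array([[f["fx"],0,f["cx"]],[0,f["fy"],f["cy"]],[0,0,1]])
def w2c(f,o=None):
    if "extrinsics" in f: return f["extrinsics"]
    T=np.eye(4);q=o["orientation"];T[:3,:3]=R.from_quat([*q[1:],q[0]]).as_matrix();T[:3,3]=o["tool_pos"]
    return np.linalg.inv(T@f["hand_eye"])
def ray(k,E,p):
    c=-E[:3,:3].T@E[:3,3]; d=E[:3,:3].T@np.linalg.inv(k)@np.array([p[0],p[1],1.]); return c,d/np.linalg.norm(d)
def onz(k,E,p,z):
    c,d=ray(k,E,p); return c+d*(z-c[2])/d[2]
def tri(a,b):
    A=np.zeros((3,3));v=np.zeros(3)
    for c,d in(a,b): P=np.eye(3)-np.outer(d,d);A+=P;v+=P@c
    x=np.linalg.solve(A,v); return x,[np.linalg.norm((np.eye(3)-np.outer(d,d))@(x-c)) for c,d in(a,b)]
def proj(k,E,X):
    p=k@(E[:3,:3]@np.asarray(X)+E[:3,3]); return p[:2]/p[2]
def blobs(m,amin=15):
    n,l,s,c=cv2.connectedComponentsWithStats(m.astype(np.uint8)); return [(s[i,4],c[i],s[i,:4],l==i) for i in range(1,n) if s[i,4]>=amin]
E
python3 - <<'E'
from h import *
from bench import eyes
for n in("top","side"):
    f=eyes.grab_frame(n);k=K(f);E=w2c(f);im=f["color"];hsv=cv2.cvtColor(im,cv2.COLOR_RGB2HSV);H,S,V=[hsv[...,i].astype(int) for i in range(3)]
    print(n)
    roi=np.zeros(H.shape,bool)
    if n=="top": roi[180:310,180:470]=1
    else: roi[150:400,190:350]=1
    for nm,m,z in(("blue",(H>105)&(H<130)&(S>130)&(V>50),.15),("red",((H<6)|(H>174))&(S>170)&(V>90),.088),("brass",(H>12)&(H<25)&(S>120)&(V>110),.08),("black",(V<28),.09),("white",(S<40)&(V>170),.15)):
        for a,c,s,l in blobs(m&roi,25):
            r=cv2.minAreaRect(np.argwhere(l)[:,::-1].astype(np.float32))
            print(nm,a,c,s,"z",z,onz(k,E,c,z)[:2],"rect",r)
    if n=="top":
        g=(S<60)&(V>60)&(V<150)&roi; b=max(blobs(cv2.morphologyEx(g.astype(np.uint8),cv2.MORPH_CLOSE,np.ones((5,5)))),key=lambda b:b[0])
        r=cv2.minAreaRect(np.argwhere(b[3])[:,::-1].astype(np.float32)); P=np.array([onz(k,E,p,.07) for p in cv2.boxPoints(r)]);print("winder",P[:,:2],P.mean(0),np.linalg.norm(P[1]-P[0]),np.linalg.norm(P[2]-P[1]))
        g=((H<15)|(H>170))&(S>80)&(V<110)&roi; b=max(blobs(cv2.morphologyEx(g.astype(np.uint8),cv2.MORPH_OPEN,np.ones((5,5)))),key=lambda b:b[0])
        r=cv2.minAreaRect(np.argwhere(b[3])[:,::-1].astype(np.float32)); P=np.array([onz(k,E,p,.06) for p in cv2.boxPoints(r)]);print("rack",P[:,:2],P.mean(0),np.linalg.norm(P[1]-P[0]),np.linalg.norm(P[2]-P[1]))
    x0,y0,x1,y1=(180,180,480,310) if n=="top" else (190,150,370,410)
    s=2.6 if n=="top" else 2.2
    cv2.imwrite(f"pics/{n}c.png",cv2.resize(im[y0:y1,x0:x1,::-1],None,fx=s,fy=s,interpolation=cv2.INTER_CUBIC))
E
```

```text
top
blue 37 [465.7838 181.7297] [460 180  10   6] z 0.15 [ 0.7608 -0.3037] rect ((464.5, 182.5), (5.0, 9.0), 90.0)
blue 319 [336.8809 196.4702] [325 183  23  26] z 0.15 [0.7253 0.0005] rect ((337.04827880859375, 194.17929077148438), (24.41537094116211, 21.425735473632812), 48.36646270751953)
blue 564 [213.0514 247.6933] [200 235  27  26] z 0.15 [0.6032 0.29  ] rect ((213.0, 247.5), (25.0, 26.0), 90.0)
brass 186 [224.7527 237.2204] [210 229  23  24] z 0.08 [0.6366 0.2793] rect ((224.00802612304688, 237.70291137695312), (26.248924255371094, 13.869519233703613), 46.54815673828125)
brass 165 [280.7091 252.4   ] [266 246  24  21] z 0.08 [0.5988 0.1386] rect ((280.1081237792969, 253.14862060546875), (26.62071418762207, 12.903489112854004), 35.53767395019531)
black 553 [357.783  263.3942] [348 248  20  32] z 0.09 [ 0.5712 -0.052 ] rect ((357.7353210449219, 263.7369079589844), (31.50697135925293, 18.249637603759766), 86.8201675415039)
white 757 [294.1215 188.8494] [262 180  68  19] z 0.15 [0.7437 0.1017] rect ((295.48529052734375, 188.80880737304688), (15.799477577209473, 68.02979278564453),
[... 3091 characters left out ...]
186035156, 24.314550399780273), 61.69924545288086)
brass 229 [293.3231 236.4716] [280 225  26  22] z 0.08 [0.586  0.1081] rect ((294.1384582519531, 235.99232482910156), (14.512062072753906, 27.783777236938477), 60.2551155090332)
brass 50 [225.04 290.98] [213 288  23   8] z 0.08 [ 0.4475 -0.0802] rect ((224.32431030273438, 291.44598388671875), (4.6031718254089355, 22.193862915039062), 80.53767395019531)
brass 26 [195.2692 294.1154] [190 292  13   5] z 0.08 [ 0.3923 -0.0836] rect ((195.92306518554688, 294.1153869628906), (2.1572775840759277, 12.355316162109375), 78.69007110595703)
black 743 [289.9489 279.9987] [269 269  44  22] z 0.09 [ 0.5707 -0.0732] rect ((290.5, 279.5), (21.0, 43.0), 90.0)
```

```bash
cat >> h.py <<'E'
def go(o,p,z,yaw_dir=None,Rt=None):
    "shift and rotvec(deg), tool frame, to TCP p with tool z and tool y along yaw_dir (projected)"
    q=o["orientation"];R0=R.from_quat([*q[1:],q[0]])
    if Rt is None:
        z=np.array(z,float)/np.linalg.norm(z); y=np.array(yaw_dir,float); y-=z*(y@z); y/=np.linalg.norm(y)
        if y@R0.as_matrix()[:,1]<0 and False: y=-y
        Rt=R.from_matrix(np.c_[np.cross(y,z),y,z])
    return (R0.inv().apply(np.array(p)-o["tool_pos"])*1000).round(1),(R0.inv()*Rt).as_rotvec(degrees=True).round(2)
E
python3 - <<'E'
from h import *
from bench import eyes,bot
t=eyes.grab_frame("top");s=eyes.grab_frame("side");o=bot.get_obs();w=eyes.grab_frame("wrist")
for a,b in(((213,247.6),(297.2,187.7)),((224,237.7),(307.8,206.5))):
    print(tri(ray(K(t),w2c(t),a),ray(K(s),w2c(s),b)))
print(w["hand_eye"],w["fx"],w["cx"],w["cy"])
a=np.array([-.417,.1227,.9]);a/=np.linalg.norm(a);hub=np.array([.6027,.3013,.1276])
p=hub+a*.13
for yd in([.28,.96,0],[-.96,.28,0],[.96,-.28,0]): print(p,go(o,p,-a,yd))
E
```

```text
(array([0.6073, 0.3008, 0.108 ]), [np.float64(0.00039139674102552183), np.float64(0.00039139674102547673)])
(array([0.6342, 0.2852, 0.0622]), [np.float64(0.0034069257709408974), np.float64(0.0034069257709408588)])
[[ 0.0008 -0.9597 -0.2811  0.0717]
 [ 1.      0.0008 -0.      0.0001]
 [ 0.0003 -0.2811  0.9597 -0.1186]
 [ 0.      0.      0.      1.    ]] 355.65716935136294 323.2705478059432 243.3925820215734
[0.5485 0.3173 0.2447] (array([-428.5,  -58.1,   11.4]), array([ -0.22, -25.79,  -1.11]))
[0.5485 0.3173 0.2447] (array([-428.5,  -58.1,   11.4]), array([ 20.11, -20.45, -89.47]))
[0.5485 0.3173 0.2447] (array([-428.5,  -58.1,   11.4]), array([-20.34, -20.  ,  87.21]))
```

Call:
play_rows:
  increments:
    - [-0.054,-0.007,0.001,0,-3.2,0,0.085]
    - [-0.107,-0.015,0.003,0,-6.5,0,0.085]
    - [-0.161,-0.022,0.004,0,-9.7,-0.3,0.085]
    - [-0.214,-0.029,0.006,0,-12.9,-0.5,0.085]
    - [-0.268,-0.036,0.007,0,-16.1,-0.7,0.085]
    - [-0.321,-0.044,0.009,0,-19.3,-0.8,0.085]
    - [-0.375,-0.051,0.01,-0.1,-22.6,-1,0.085]
    - [-0.4285,-0.058,0.0114,-0.2,-25.8,-1.1,0.085]

```text
time_s: 1.35
tool_pos: [0.5501, 0.3165, 0.2449]
orientation: [0.222, 0.138, 0.965, -0.032]
force: [0.0, 0.3, 0.3]
grip_width: 0.994
```

Call:
play_rows:
  increments:
    - [0,0,0,0,0,0,0.07]
    - [0,0,0,0,0,0,0.07]

```text
time_s: 1.6
tool_pos: [0.5481, 0.3177, 0.2448]
orientation: [0.221, 0.138, 0.965, -0.032]
force: [-0.2, 0.5, -0.5]
grip_width: 0.819
```

Run:
```python
from h import *
from bench import eyes,bot
o=bot.get_obs();w=eyes.grab_frame("wrist");print(o["time_s"],o["tool_pos"],o["joint_positions"])
np.savez("w1.npz",im=w["color"],E=w2c(w,o),k=K(w),p=o["tool_pos"],q=o["orientation"])
cv2.imwrite("pics/w1.png",w["color"][:,:,::-1])
```

```text
1.6 [0.5481 0.3177 0.2448] [ 0.4474  0.4371  1.412  -0.3582  0.9791 -0.685 ]
```

View pics/w1.png

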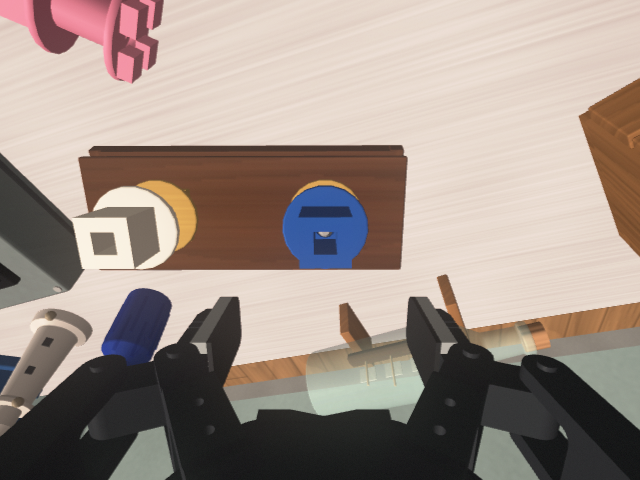

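The wrist view shows the blue hub top face at about (325,243). Its bore is at (325,243), the dark side face at y 206–217, and its flats lie nearly square to the image. The fingers are left and right of it.

Run:
```python
from h import *
d=np.load("w1.npz");im=d["im"];hsv=cv2.cvtColor(im,cv2.COLOR_RGB2HSV)
c=im[175:280,275:380];cv2.imwrite("pics/w1c.png",cv2.resize(c[:,:,::-1],None,fx=5.5,fy=5.5,interpolation=cv2.INTER_CUBIC))
H,S,V=[hsv[...,i].astype(int) for i in range(3)]
blue=(H>100)&(H<130)&(S>120);roi=np.zeros_like(blue);roi[180:280,278:375]=1
for a,ce,s,l in blobs(blue&roi&(V<120),25): print("dark",a,ce,s,cv2.minAreaRect(np.argwhere(l)[:,::-1].astype(np.float32)))
for a,ce,s,l in blobs(blue&roi,200): print("all",a,ce,s)
print(V[240,275:375].tolist());print(V[180:280,312].tolist());print(V[211,290:362].tolist())
```

```text
dark 549 [325.0036 211.1512] [299 206  53  11] ((325.0, 211.0), (10.0, 52.0), 90.0)
dark 189 [324.9418 243.836 ] [314 232  23  23] ((325.0, 243.0), (22.0, 22.0), 90.0)
all 5383 [324.8832 226.7622] [283 186  85  83]
[109, 110, 109, 109, 109, 107, 108, 107, 107, 104, 183, 177, 165, 166, 166, 165, 164, 164, 163, 165, 165, 164, 163, 164, 163, 164, 163, 163, 164, 164, 164, 165, 164, 164, 163, 164, 164, 160, 129, 76, 80, 79, 81, 80, 79, 79, 79, 79, 79, 81, 80, 80, 80, 80, 80, 79, 80, 80, 80, 81, 101, 151, 159, 164, 163, 164, 164, 164, 163, 164, 165, 164, 164, 164, 163, 163, 163, 164, 163, 163, 162, 163, 163, 162, 162, 162, 162, 161, 159, 148, 113, 106, 107, 105, 107, 108, 107, 107, 107, 106]
[107, 111, 181, 219, 222, 222, 213, 110, 121, 161, 163, 165, 164, 164, 164, 165, 163, 165, 163, 164, 164, 164, 163, 163, 163, 158, 116, 78, 76, 77, 78, 77, 76, 77, 76, 77, 83, 125, 163, 163, 163, 163, 163, 162, 164, 162, 162, 163, 163, 163, 164, 164, 158, 159, 158, 159, 158, 158, 159, 159, 160, 158, 158, 164, 163, 165, 164, 165, 164, 164, 165, 164, 164, 163, 163, 163, 163, 163, 163, 163, 163, 163, 163, 163, 164, 163, 164, 162, 131, 150, 229, 232, 231, 230, 229, 232, 230, 229, 228, 231]
[164, 164, 164, 163, 162, 164, 164, 164, 163, 158, 128, 77, 76, 77, 77, 77, 77, 78, 77, 77, 77, 78, 77, 78, 77, 77, 77, 77, 79, 77, 76, 78, 76, 77, 78, 78, 77, 78, 78, 77, 77, 79, 78, 77, 78, 76, 77, 78, 78, 78, 78, 77, 77, 77, 79, 77, 77, 77, 77, 82, 115, 163, 162, 162, 162, 162, 161, 162, 161, 161, 160, 160]
```

View pics/w1c.png

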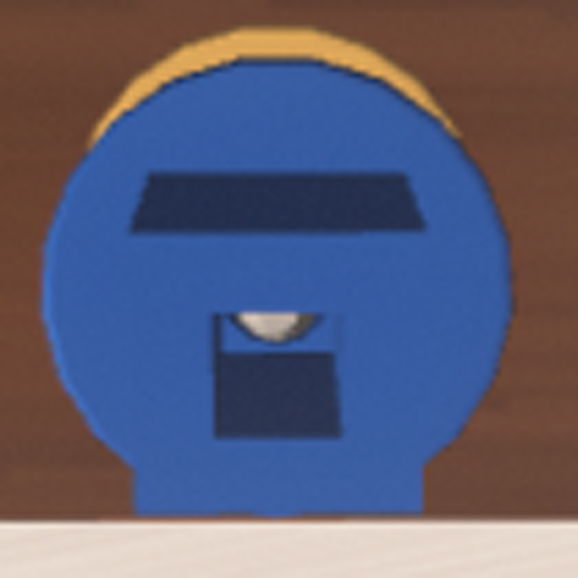

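Run:
```python
from h import *
from bench import eyes,bot
d=np.load("w1.npz")
c=np.array([[130,232],[426,232],[424,514],[134,514],[215,313],[341,313],[341,438],[215,438],[150,174],[405,174]],float)
px=(c+.5)/5.5-.5+[275,175]
# tool-like axes: image right=tool +y, image up=tool +x ; bobbin coords: X=img right, Y=img down, Z into scene (along -axis)
X=np.array([[-18,-18,0],[18,-18,0],[18,18,0],[-18,18,0],[-8,-8,0],[8,-8,0],[8,8,0],[-8,8,0],[-18,-18,40],[18,-18,40]])/1000
ok,rv,tv=cv2.solvePnP(X,px,d["k"],None)
e=cv2.projectPoints(X,rv,tv,d["k"],None)[0][:,0]-px;print("resid px",e.round(1).tolist())
E=d["E"];Twc=np.linalg.inv(E);Rw=Twc[:3,:3]@cv2.Rodrigues(rv)[0];pt=(Twc@np.r_[tv[:,0],1])[:3]
print("top",pt,"axis",-Rw[:,2],"tilt",np.degrees(np.arccos(-Rw[2,2])),"hx",Rw[:,0])
hub=pt+Rw[:,2]*.016;print("hub",hub)
np.savez("bob.npz",hub=hub,a=-Rw[:,2],hx=Rw[:,0])
s=eyes.grab_frame("side");t=eyes.grab_frame("top")
o=bot.get_obs();print(o["tool_pos"],go(o,hub-Rw[:,2]*.006,Rw[:,2],Rw[:,0]))
rot=R.from_quat([*o["orientation"][1:],o["orientation"][0]]).as_matrix();print("tool z",rot[:,2],"y",rot[:,1])
```

```text
resid px [[-0.2, 0.1], [0.2, 0.1], [-0.5, -0.1], [0.2, -0.1], [-0.4, 0.0], [0.5, -0.0], [0.3, -0.1], [-0.2, -0.0], [-0.1, 0.1], [0.1, 0.0]]
top [0.5924 0.3062 0.1415] axis [-0.4224  0.1207  0.8983] tilt 26.061590606262946 hx [0.2763 0.9611 0.0008]
hub [0.5992 0.3043 0.1271]
[0.5478 0.3182 0.2452] (array([  3.6,   1. , 123.5]), array([-0.15, -0.26, -0.14]))
tool z [ 0.4177 -0.1221 -0.9003] y [ 0.2795  0.9602 -0.0006]
```

Call:
play_rows:
  increments:
    - [0.0035,0.001,0.02,0,0,0,0.062]
    - [0.0035,0.001,0.045,0,0,0,0.062]
    - [0.0035,0.001,0.07,0,0,0,0.062]
    - [0.0035,0.001,0.09,0,0,0,0.062]
    - [0.0035,0.001,0.108,0,0,0,0.062]
    - [0.0035,0.001,0.119,0,0,0,0.062]
    - [0.0035,0.001,0.1235,0,0,0,0.062]
    - [0.0035,0.001,0.1235,0,0,0,0.062]

```text
time_s: 2.75
tool_pos: [0.5975, 0.3042, 0.1324]
orientation: [0.221, 0.138, 0.965, -0.032]
force: [0.5, -0.4, 0.6]
grip_width: 0.726
```

Call:
play_rows:
  increments:
    - [0,0,0,0,0,0,0.05]
    - [0,0,0,0,0,0,0.04]
    - [0,0,0,0,0,0,0.03]
    - [0,0,0,0,0,0,0.02]
    - [0,0,0,0,0,0,0.02]
    - [0,0,0,0,0,0,0.02]

```text
time_s: 3.5
tool_pos: [0.5975, 0.3044, 0.1328]
orientation: [0.221, 0.138, 0.965, -0.032]
force: [-3.5, 1.3, 5.9]
grip_width: 0.413
```

Run:
```python
from h import *
from bench import eyes,bot
o=bot.get_obs();w=eyes.grab_frame("wrist");b=np.load("bob.npz");print(o["force"],o["torque"],o["grip_width"],o["grip_width"]*85.4)
print(go(o,b["hub"]+b["a"]*.006,-b["a"],b["hx"]))
cv2.imwrite("pics/w2.png",w["color"][60:460,120:520,::-1])
```

```text
[-3.517   1.2561  5.87  ] [ 0.177   0.3471 -0.0279] 0.4129550484573406 35.26636113825689
(array([ 1. ,  0.3, -0.2]), array([-0.16, -0.22, -0.2 ]))
```

View pics/w2.png

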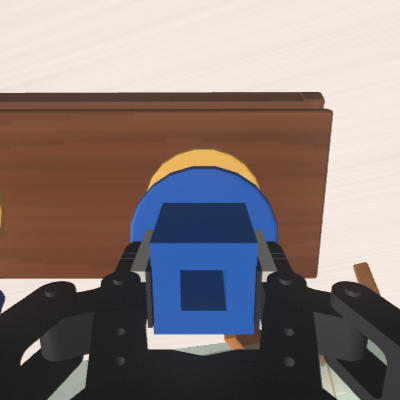

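The hub sits between the pads at 35.3 mm opening. Next I draw it along the peg axis.

Call:
play_rows:
  increments:
    - [0,0,-0.008,0,0,0,0.02]
    - [0,0,-0.02,0,0,0,0.02]
    - [0,0,-0.035,0,0,0,0.02]
    - [0,0,-0.05,0,0,0,0.02]
    - [0,0,-0.065,0,0,0,0.02]
    - [0,0,-0.08,0,0,0,0.02]
    - [0,0,-0.09,0,0,0,0.02]
    - [0,0,-0.095,0,0,0,0.02]

```text
time_s: 4.55
tool_pos: [0.5575, 0.3159, 0.2183]
orientation: [0.221, 0.138, 0.965, -0.032]
force: [-0.2, -0.1, -1.4]
grip_width: 0.409
```

Run:
```python
from h import *
from bench import eyes,bot
o=bot.get_obs();print(o["tool_pos"],o["joint_positions"],o["force"],o["grip_width"]*85.4)
# view pose for the winder: tool down, offset so cam sees spindle; tool y along bar angle
for dg in(34.6,-55.4,124.6):
    y=[np.cos(np.radians(dg)),np.sin(np.radians(dg)),0]
    print(dg,go(o,[.5786,-.2324,.30],[0,0,-1],y))
p=[.50,.15,.30];print(go(o,p,[0,0,-1],[np.cos(np.radians(60)),np.sin(np.radians(60)),0]))
```

```text
[0.5575 0.3159 0.2183] [ 0.4375  0.4742  1.4277 -0.369   0.9256 -0.6723] [-0.1859 -0.0671 -1.3888] 34.95819243905894
34.6 (array([-192.1, -520.4,    2.6]), array([ 8.77, 24.81, 38.45]))
-55.4 (array([-192.1, -520.4,    2.6]), array([ 28.96,  13.83, 126.48]))
124.6 (array([-192.1, -520.4,    2.6]), array([-11.49,  24.07, -49.99]))
(array([ -27.7, -175.4,  -77.2]), array([ 3.05, 25.69, 13.49]))
```

Call:
play_rows:
  increments:
    - [-0.018,0,-0.037,0,3,0,0.02]
    - [-0.033,-0.01,-0.07,0,8,1,0.02]
    - [-0.034,-0.045,-0.072,1,14,4,0.02]
    - [-0.032,-0.09,-0.074,2,20,8,0.02]
    - [-0.03,-0.135,-0.076,3,25,12,0.02]
    - [-0.028,-0.175,-0.077,3,25.7,13.5,0.02]
    - [-0.028,-0.175,-0.077,3,25.7,13.5,0.02]

```text
time_s: 5.42
tool_pos: [0.5005, 0.1481, 0.2995]
orientation: [-0.0, 0.261, 0.965, 0.0]
force: [0.3, 0.2, -0.7]
grip_width: 0.413
```

Run:
```python
from h import *
from bench import eyes,bot
o=bot.get_obs();print(o["tool_pos"],o["joint_positions"],o["force"],o["grip_width"]*85.4)
y=[np.cos(np.radians(34.6)),np.sin(np.radians(34.6)),0]
print(go(o,[.6126,-.2817,.30],[0,0,-1],y))
```

```text
[0.5005 0.1481 0.2995] [ 0.0629  0.2782  1.4312  0.0003  1.4324 -0.9807] [ 0.2955  0.1749 -0.7492] 35.23417688105311
(array([-313.2, -315. ,   -0.6]), array([ 0.  , -0.02, 25.19]))
```

Call:
play_rows:
  increments:
    - [-0.039,-0.039,0,0,0,3,0.02]
    - [-0.078,-0.079,0,0,0,6,0.02]
    - [-0.117,-0.118,0,0,0,9.5,0.02]
    - [-0.157,-0.158,0,0,0,13,0.02]
    - [-0.196,-0.197,0,0,0,16,0.02]
    - [-0.235,-0.236,0,0,0,19,0.02]
    - [-0.274,-0.276,0,0,0,22,0.02]
    - [-0.313,-0.315,0,0,0,25.2,0.02]

```text
time_s: 6.42
tool_pos: [0.6149, -0.2803, 0.2987]
orientation: [-0.0, 0.464, 0.886, 0.0]
force: [1.1, 1.0, -1.9]
grip_width: 0.412
```

Call:
play_rows:
  increments:
    - [0,0,0,0,0,0,0.02]
    - [0,0,0,0,0,0,0.02]

```text
time_s: 6.68
tool_pos: [0.6146, -0.2783, 0.2986]
orientation: [-0.001, 0.463, 0.886, 0.001]
force: [0.8, 0.1, -2.0]
grip_width: 0.417
```

Run:
```python
from h import *
from bench import eyes,bot
o=bot.get_obs();w=eyes.grab_frame("wrist");print(o["tool_pos"],o["joint_positions"],o["force"],o["grip_width"]*85.4)
im=w["color"];k=K(w);E=w2c(w,o);np.savez("w3.npz",im=im,E=E,k=k,p=o["tool_pos"],q=o["orientation"])
cv2.imwrite("pics/w3.png",im[:,:,::-1])
hsv=cv2.cvtColor(im,cv2.COLOR_RGB2HSV);H,S,V=[hsv[...,i].astype(int) for i in range(3)]
for a,c,s,l in blobs(((H<6)|(H>174))&(S>170)&(V>90),40):
    r=cv2.minAreaRect(np.argwhere(l)[:,::-1].astype(np.float32));P=np.array([onz(k,E,p,.088) for p in cv2.boxPoints(r)]);print("red",a,c,s,r,"\n",P,onz(k,E,c,.088))
```

```text
[ 0.6146 -0.2783  0.2986] [-0.5988  0.6509  0.8761  0.0009  1.6157 -1.2069] [ 0.7576  0.086  -2.0345] 35.62612169166968
red 124 [302.4597 156.2984] [293 153  20   7] ((302.5, 156.0), (6.0, 19.0), 90.0) 
 [[ 0.5579 -0.2446  0.088 ]
 [ 0.5719 -0.2348  0.088 ]
 [ 0.5749 -0.2391  0.088 ]
 [ 0.5608 -0.2489  0.088 ]] [ 0.5665 -0.2421  0.088 ]
red 148 [338.0405 156.8514] [328 153  21   8] ((338.0, 156.5), (7.0, 20.0), 90.0) 
 [[ 0.5837 -0.2266  0.088 ]
 [ 0.5984 -0.2163  0.088 ]
 [ 0.602  -0.2213  0.088 ]
 [ 0.5872 -0.2316  0.088 ]] [ 0.5931 -0.2242  0.088 ]
```

View pics/w3.png

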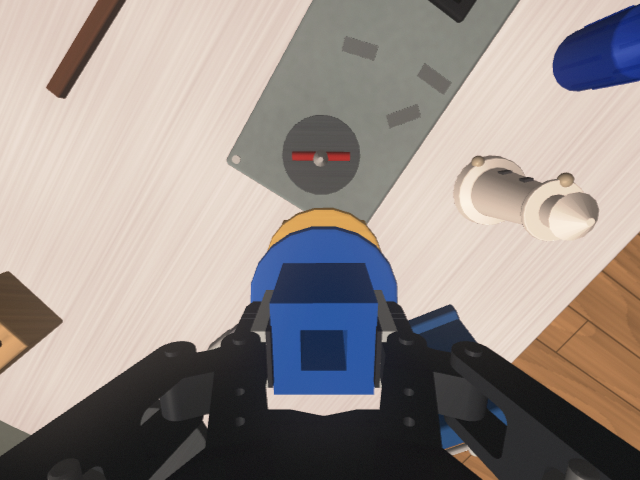

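The wrist view shows the seat disc centred at about (321,155) and the bar nearly horizontal at y≈156. The spindle tip is near (320,160), and the held bobbin hub lies at x 270–378, y 303–394.

Run:
```python
from h import *
d=np.load("w3.npz");im=d["im"];k=d["k"];E=d["E"]
a=cv2.resize(im[110:200,275:370],None,fx=6,fy=6,interpolation=cv2.INTER_CUBIC);b=cv2.resize(im[250:400,260:390],None,fx=3.6,fy=3.6,interpolation=cv2.INTER_CUBIC)
out=np.zeros((600,470+100,3),np.uint8)
cv2.imwrite("pics/w3b.png",b[:,:,::-1]);
hsv=cv2.cvtColor(im,cv2.COLOR_RGB2HSV);H,S,V=[hsv[...,i].astype(int) for i in range(3)]
roi=np.zeros(H.shape,bool);roi[108:205,272:370]=1
g=cv2.cvtColor(im,cv2.COLOR_RGB2GRAY).astype(int);print(g[140,275:370:2].tolist(),g[156,275:370].tolist())
red=((H<6)|(H>174))&(S>150)&(V>60)&roi
yx=np.argwhere(red);v=cv2.fitLine(yx[:,::-1].astype(np.float32),cv2.DIST_L2,0,.01,.01).ravel();print("line",v)
P=[onz(k,E,(v[2]+s*v[0]*30,v[3]+s*v[1]*30),.088) for s in(-1,1)];D=P[1]-P[0];print("bar deg",np.degrees(np.arctan2(D[1],D[0])))
x=yx[:,1];print("bar x",x.min(),x.max(),"y",yx[:,0].min(),yx[:,0].max(),"mid world",onz(k,E,((x.min()+x.max())/2,v[3]),.087))
m=(g<72)&roi|red;m=cv2.morphologyEx(m.astype(np.uint8),cv2.MORPH_CLOSE,np.ones((7,7)))
bb=max(blobs(m),key=lambda q:q[0]);c,_=cv2.findContours(bb[3].astype(np.uint8),cv2.RETR_EXTERNAL,cv2.CHAIN_APPROX_NONE)
e=cv2.fitEllipse(max(c,key=len));print("seat",bb[0],bb[2],e,onz(k,E,e[0],.08))
for a,c,s,l in blobs((g>125)&(S<40)&roi&(cv2.erode(m,np.ones((9,9)))>0),6): print("tip",a,c,s,onz(k,E,c,.142))
```

```text
[133, 133, 132, 132, 131, 96, 87, 87, 86, 88, 87, 86, 86, 87, 85, 86, 87, 86, 86, 84, 86, 86, 84, 84, 85, 84, 85, 85, 86, 85, 85, 84, 85, 83, 85, 84, 85, 85, 84, 85, 83, 104, 136, 135, 135, 134, 135, 136] [135, 134, 133, 131, 131, 133, 128, 109, 88, 89, 88, 88, 88, 89, 88, 87, 89, 89, 90, 89, 90, 89, 89, 88, 87, 90, 87, 89, 88, 88, 89, 88, 86, 88, 87, 88, 87, 89, 100, 119, 121, 115, 112, 102, 97, 99, 94, 90, 81, 80, 76, 76, 79, 85, 85, 85, 85, 86, 86, 86, 86, 85, 85, 86, 86, 86, 85, 85, 86, 85, 85, 86, 85, 85, 86, 81, 82, 84, 83, 83, 83, 82, 83, 83, 91, 120, 134, 135, 135, 136, 134, 135, 135, 135, 135]
line [  0.9999   0.0133 322.0028 155.8757]
bar deg 34.152249844610104
bar x 292 349 y 152 160 mid world [ 0.5796 -0.2325  0.087 ]
seat 219 [326 151  24  11] ((337.7699890136719, 155.6251983642578), (9.96937084197998, 27.73560905456543), 93.32640838623047) [ 0.5927 -0.2235  0.08  ]
```

View pics/w3b.png

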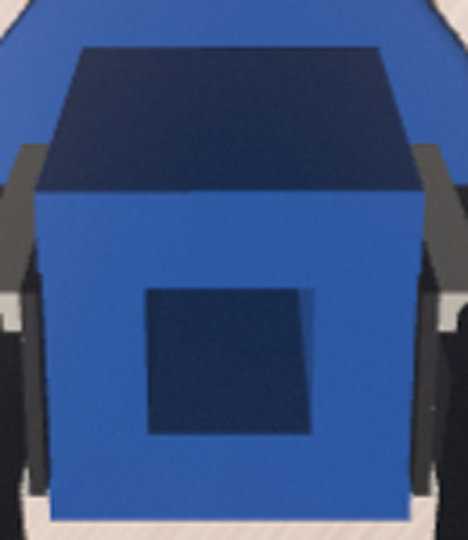

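Run:
```python
from h import *
from bench import bot
d=np.load("w3.npz");im=d["im"];k=d["k"];E=d["E"]
c=np.array([[36,191],[426,190],[411,520],[50,520],[146,288],[314,288],[311,434],[148,434],[83,47],[379,46]],float)
px=(c+.5)/3.6-.5+[260,250]
X=np.array([[-18,-18,0],[18,-18,0],[18,18,0],[-18,18,0],[-8,-8,0],[8,-8,0],[8,8,0],[-8,8,0],[-18,-18,40],[18,-18,40]])/1000
ok,rv,tv=cv2.solvePnP(X,px,k,None)
print((cv2.projectPoints(X,rv,tv,k,None)[0][:,0]-px).round(1).tolist())
Twc=np.linalg.inv(E);Rw=Twc[:3,:3]@cv2.Rodrigues(rv)[0];pt=(Twc@np.r_[tv[:,0],1])[:3]
bx=Rw[:,0];ax=-Rw[:,2];print("top",pt,"axis",ax,"yaw x",np.degrees(np.arctan2(bx[1],bx[0])))
T=np.eye(4);q=d["q"];T[:3,:3]=R.from_quat([*q[1:],q[0]]).as_matrix();T[:3,3]=d["p"]
print("tool y yaw",np.degrees(np.arctan2(T[1,1],T[0,1])),"hub top in tool",np.linalg.inv(T)@np.r_[pt,1],"jaws centre",pt-.1*ax,"axis in tool",T[:3,:3].T@ax)
# seat
g=cv2.cvtColor(im,cv2.COLOR_RGB2GRAY);m=np.zeros(g.shape,np.uint8);m[108:197,275:368]=(g<112)[108:197,275:368]
bb=max(blobs(cv2.morphologyEx(m,cv2.MORPH_CLOSE,np.ones((7,7)))),key=lambda q:q[0]);cc,_=cv2.findContours(bb[3].astype(np.uint8),cv2.RETR_EXTERNAL,cv2.CHAIN_APPROX_NONE)
e=cv2.fitEllipse(max(cc,key=len));print("seat",bb[0],bb[2],e,onz(k,E,e[0],.08))
hsv=cv2.cvtColor(im,cv2.COLOR_RGB2HSV)
sat=hsv[148:172,308:332,1];print("tip",proj(k,E,[.5796,-.2325,.142]));print(g[148:172:1,312:330])
```

```text
[[-0.4, -0.1], [-0.1, 0.2], [-0.1, 0.0], [0.1, -0.1], [-0.2, -0.1], [0.3, -0.1], [0.3, -0.0], [0.1, -0.1], [0.1, -0.1], [-0.2, 0.2]]
top [ 0.6137 -0.2768  0.3097] axis [-0.0021 -0.0014  1.    ] yaw x 34.93750647771391
tool y yaw 34.847443583503534 hub top in tool [ 0.0017  0.0001 -0.0111  1.    ] jaws centre [ 0.6139 -0.2767  0.2097] axis in tool [ 0.0015 -0.0022 -1.    ]
seat 4833 [282 115  78  80] ((320.7804260253906, 154.23983764648438), (77.05384063720703, 79.3083267211914), 178.59034729003906) [ 0.5791 -0.2315  0.08  ]
tip [319.9521 159.0007]
[[ 84  85  84  86  84  85  85  84  85  85  86  85  85  86  85  85  85  86]
 [ 84  85  83  83  83  84  84  84  82  83  83  83  83  84  83  84  84  84]
 [ 81  83  82  82  84  83  81  79  80  81  80  80  82  82  82  81  81  82]
 [ 62  64  61  67  80  78  79  79  78  79  77  79  78  78  70  69  69  68]
 [ 52  54  52  64  84  79  80  81  81  78  79  78  77  75  61  53  51  51]
 [ 65  65  73  86  89  85  81  83  82  81  80  78  77  78  77  64  62  63]
 [ 75  78  89  99  98  96  83  83  84  81  80  80  77  75  75  72  71  73]
 [ 83  89 103 107 107
[... 554 characters left out ...]
 86  81  75  79  83  83]
 [ 84  88 116 156 163 165 166 158 151 132 118 104  90  85  80  83  84  84]
 [ 85  85  90 118 158 162 157 152 145 127 118 108  93  87  84  85  86  85]
 [ 85  84  83  92 126 153 149 143 139 123 114 104  94  85  84  83  84  83]
 [ 85  85  85  85  86  89 100 113 119 103  96  90  85  85  86  85  84  85]
 [ 86  87  86  86  85  86  85  85  85  86  85  85  85  85  86  85  86  86]
 [ 88  86  86  86  86  86  85  86  86  86  86  85  86  85  86  85  85  84]
 [ 87  87  87  88  86  86  86  86  87  87  87  87  85  86  86  86  84  85]
 [ 85  85  85  85  86  86  85  85  86  85  87  84  85  86  85  85  85  84]
 [ 85  85  84  85  84  83  84  83  83  83  82  85  84  82  82  83  82  83]]
```

Everything agrees: tip, bar midpoint and seat coincide within 1 mm, and the bar is at 34.1° against the bobbin at 34.9°. I'll shift over, then descend in stages.

Call:
play_rows:
  increments:
    - [0.02,-0.001,0,0,0,0.3,0.02]
    - [0.042,-0.002,0,0,0,0.6,0.02]
    - [0.056,-0.003,0.01,0,0,0.8,0.02]
    - [0.056,-0.003,0.03,0,0,0.8,0.02]
    - [0.056,-0.003,0.045,0,0,0.8,0.02]
    - [0.056,-0.003,0.055,0,0,0.8,0.02]
    - [0.056,-0.003,0.055,0,0,0.8,0.02]
    - [0.056,-0.003,0.055,0,0,0.8,0.02]

```text
time_s: 7.72
tool_pos: [0.58, -0.2349, 0.2448]
orientation: [0.0, 0.47, 0.883, 0.0]
force: [1.2, -0.2, -2.0]
grip_width: 0.416
```

Run:
```python
from h import *
from bench import bot
o=bot.get_obs();d=np.load("w3.npz");q=o["orientation"];M=R.from_quat([*q[1:],q[0]]).as_matrix()
print(o["tool_pos"],o["force"],np.degrees(np.arctan2(M[1,1],M[0,1])),M[:,2])
j=M@np.array([.0017,.0001,-.0111])+o["tool_pos"]+M@np.array([.0015,-.0022,-1])*-.1
print("jaws",j,"to go mm",M.T@(np.array([.5794,-.2322,.08])-j)*1000)
```

```text
[ 0.58   -0.2349  0.2448] [ 1.1682 -0.2136 -1.9549] 33.99103465242108 [ 0.0009  0.0001 -1.    ]
jaws [ 0.5795 -0.2334  0.1559] to go mm [ 1.0866  0.5742 75.8576]
```

Call:
play_rows:
  increments:
    - [0.001,0.0005,0,0,0,0,0.02]
    - [0.001,0.0005,0.008,0,0,0,0.02]
    - [0.001,0.0005,0.018,0,0,0,0.02]
    - [0.001,0.0005,0.026,0,0,0,0.02]
    - [0.001,0.0005,0.026,0,0,0,0.02]

```text
time_s: 8.35
tool_pos: [0.5794, -0.2335, 0.2171]
orientation: [-0.001, 0.47, 0.883, 0.0]
force: [-0.1, -0.5, -1.7]
grip_width: 0.417
```

Call:
play_rows:
  increments:
    - [0,0,0.008,0,0,0,0.02]
    - [0,0,0.018,0,0,0,0.02]
    - [0,0,0.028,0,0,0,0.02]
    - [0,0,0.036,0,0,0,0.02]
    - [0,0,0.036,0,0,0,0.02]

```text
time_s: 8.98
tool_pos: [0.5794, -0.2335, 0.1813]
orientation: [-0.001, 0.47, 0.883, 0.0]
force: [-0.2, -0.0, -1.3]
grip_width: 0.41
```

Run:
```python
from h import *
from bench import bot,eyes
o=bot.get_obs();q=o["orientation"];M=R.from_quat([*q[1:],q[0]]).as_matrix()
print(o["force"],o["torque"])
j=M@np.array([.0017,.0001,-.0111])+o["tool_pos"]+M@np.array([.0015,-.0022,-1])*-.1
print("jaws",j,"to go mm",M.T@(np.array([.5794,-.2322,.08])-j)*1000,np.degrees(np.arctan2(M[1,1],M[0,1])))
s=eyes.grab_frame("side")["color"];cv2.imwrite("pics/s2.png",cv2.resize(s[200:400,220:380,::-1],None,fx=3,fy=3,interpolation=cv2.INTER_CUBIC))
```

```text
[-0.2126 -0.0362 -1.331 ] [0.0159 0.0137 0.0609]
jaws [ 0.5787 -0.2319  0.0924] to go mm [-0.6584  0.443  12.3864] 33.988123198544436
```

View pics/s2.png

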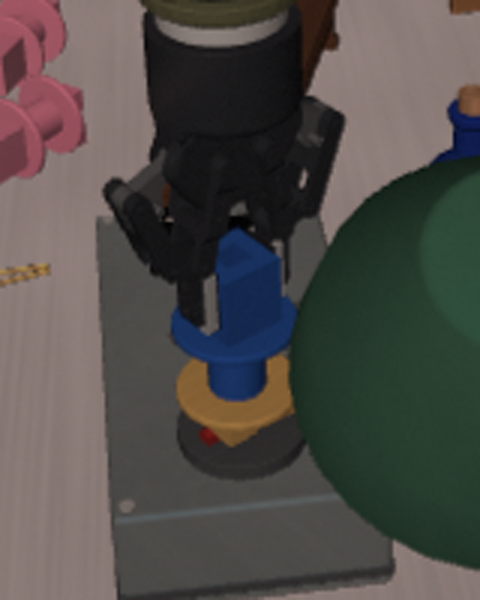

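The bobbin is over the spindle just above the seat with the bar end visible between the jaws, and there is no side force. I'll lower the last 12 mm slowly.

Call:
play_rows:
  increments:
    - [0,0,0.002,0,0,0,0.02]
    - [0,0,0.004,0,0,0,0.02]
    - [0,0,0.006,0,0,0,0.02]
    - [0,0,0.0075,0,0,0,0.02]
    - [0,0,0.0085,0,0,0,0.02]
    - [0,0,0.0095,0,0,0,0.02]
    - [0,0,0.0105,0,0,0,0.02]
    - [0,0,0.0105,0,0,0,0.02]

```text
time_s: 10.02
tool_pos: [0.5796, -0.2337, 0.1715]
orientation: [-0.0, 0.47, 0.883, 0.0]
force: [0.1, 0.3, -2.4]
grip_width: 0.412
```

Call:
play_rows:
  increments:
    - [0,0,0.0005,0,0,0,0.02]
    - [0,0,0.001,0,0,0,0.02]
    - [0,0,0.0015,0,0,0,0.02]
    - [0,0,0.0015,0,0,0,0.02]

```text
time_s: 10.52
tool_pos: [0.5796, -0.2336, 0.1701]
orientation: [-0.0, 0.47, 0.883, 0.0]
force: [-0.8, 0.0, -2.0]
grip_width: 0.413
```

Call:
play_rows:
  increments:
    - [0,0,0.0004,0,0,0,0.02]
    - [0,0,0.0008,0,0,0,0.02]
    - [0,0,0.001,0,0,0,0.02]
    - [0,0,0.001,0,0,0,0.02]

```text
time_s: 11.02
tool_pos: [0.5797, -0.2336, 0.17]
orientation: [0.0, 0.47, 0.883, 0.0]
force: [-2.7, 1.7, 6.0]
grip_width: 0.416
```

Call:
play_rows:
  increments:
    - [0,0,0.0003,0,0,0,0.02]
    - [0,0,0.0006,0,0,0,0.02]
    - [0,0,0.0006,0,0,0,0.02]

```text
time_s: 11.4
tool_pos: [0.5797, -0.2337, 0.17]
orientation: [0.0, 0.47, 0.883, 0.0]
force: [-3.0, 1.9, 9.4]
grip_width: 0.414
```

Call:
play_rows:
  increments:
    - [0,0,-0.0012,0,0,0,0.02]
    - [0,0,-0.0012,0,0,0,0.037]
    - [0,0,-0.0012,0,0,0,0.042]
    - [0,0,-0.0012,0,0,0,0.052]
    - [0,0,-0.0012,0,0,0,0.062]
    - [0,0,-0.0012,0,0,0,0.065]
    - [0,0,-0.0012,0,0,0,0.065]

```text
time_s: 12.28
tool_pos: [0.5796, -0.2336, 0.1697]
orientation: [-0.0, 0.47, 0.883, 0.0]
force: [-1.0, 0.5, 0.4]
grip_width: 0.76
```

Call:
play_rows:
  increments:
    - [0,0,-0.01,0,0,0,0.065]
    - [0,0,-0.03,0,0,0,0.065]
    - [0,0,-0.055,0,0,0,0.065]
    - [0,0,-0.08,0,0,0,0.065]
    - [0,0,-0.105,0,0,0,0.065]
    - [0,0,-0.125,0,0,0,0.065]
    - [0,0,-0.13,0,0,0,0.065]
    - [0,0,-0.13,0,0,0,0.065]

```text
time_s: 13.28
tool_pos: [0.5795, -0.2337, 0.2995]
orientation: [-0.0, 0.47, 0.883, 0.0]
force: [0.4, -0.6, 1.0]
grip_width: 0.761
```

Run:
```python
from h import *
from bench import bot,eyes
o=bot.get_obs();w=eyes.grab_frame("wrist");s=eyes.grab_frame("side")["color"]
k=K(w);E=w2c(w,o);np.savez("w4.npz",im=w["color"],E=E,k=k,p=o["tool_pos"],q=o["orientation"])
print(o["time_s"],o["tool_pos"],o["joint_positions"],o["grip_width"]*85.4)
a=w["color"][170:470,200:440];b=cv2.resize(s[250:400,240:360],None,fx=3,fy=3,interpolation=cv2.INTER_CUBIC)
out=np.zeros((600,740,3),np.uint8);a2=cv2.resize(a,None,fx=1.5,fy=1.5,interpolation=cv2.INTER_CUBIC);out[:a2.shape[0],:a2.shape[1]]=a2;out[:b.shape[0],370:370+b.shape[1]]=b
cv2.imwrite("pics/w4.png",out[:,:,::-1])
t=np.array([.5794,-.2322,.18]);print("expect top centre px home",proj(k,E,t),"8 high",proj(k,E,t+[0,0,.008]))
y=[np.cos(np.radians(2.6)),np.sin(np.radians(2.6)),0]
```

```text
13.275 [ 0.5795 -0.2337  0.2995] [-0.5707  0.52    1.0844  0.0006  1.5377 -1.164 ] 64.95515549899051
expect top centre px home [324.2835 244.2636] 8 high [324.3168 247.6086]
```

View pics/w4.png

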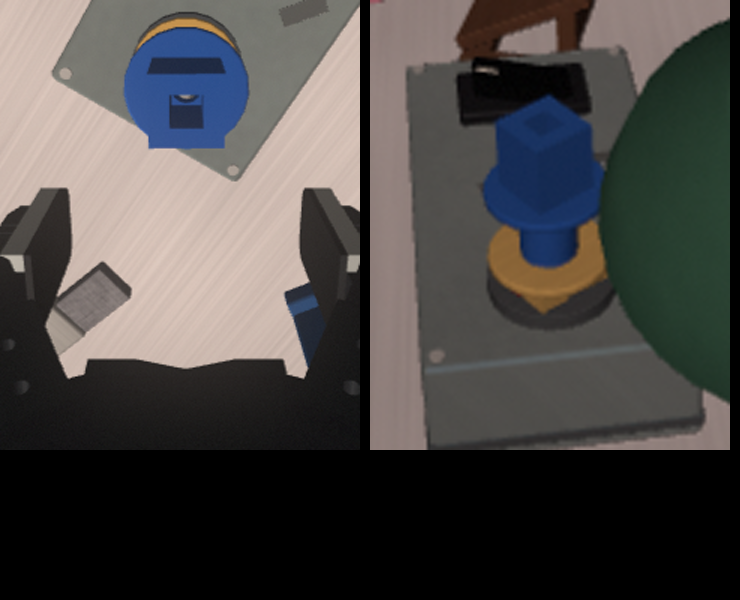

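Seated: the bore centre is at pixel (324,244), against 324.3,244.3 predicted for home and 247.6 if it rode high. Both views show the jaws straddling the bar with no gap. The rocker is next.

Run:
```python
from h import *
from bench import bot
o=bot.get_obs();y=[np.cos(np.radians(92.6)),np.sin(np.radians(92.6)),0]
print(go(o,[.545,-.0535,.17],[0,0,-1],y))
```

```text
(array([168.3,  72.2, 129.1]), array([  0.05,  -0.11, -58.61]))
```

Call:
play_rows:
  increments:
    - [0.03,0.01,0,0,0,-8,0.04]
    - [0.06,0.022,0,0,0,-16,0.02]
    - [0.09,0.036,0,0,0,-24,0]
    - [0.12,0.05,0.01,0,0,-32,0]
    - [0.145,0.062,0.04,0,0,-40,0]
    - [0.16,0.07,0.07,0,0,-48,0]
    - [0.168,0.072,0.1,0,0,-55,0]
    - [0.168,0.072,0.129,0,0,-58.6,0]

```text
time_s: 14.38
tool_pos: [0.5448, -0.0533, 0.1693]
orientation: [-0.001, -0.024, 1.0, 0.001]
force: [-0.6, -0.6, 0.5]
grip_width: -0.001
```

Call:
play_rows:
  increments:
    - [0,0,0,0,0,0,0]
    - [0,0,0,0,0,0,0]

```text
time_s: 14.62
tool_pos: [0.5458, -0.0543, 0.1718]
orientation: [0.001, -0.022, 1.0, 0.0]
force: [0.8, -0.8, -0.3]
grip_width: 0.004
```

Run:
```python
from h import *
from bench import bot,eyes
o=bot.get_obs();w=eyes.grab_frame("wrist");k=K(w);E=w2c(w,o)
y=[np.cos(np.radians(92.6)),np.sin(np.radians(92.6)),0]
print(o["tool_pos"],o["grip_width"],go(o,[.545,-.0535,.13],[0,0,-1],y))
print("press px",proj(k,E,[.545,-.0535,.096]),"pivot",proj(k,E,[.571,-.0523,.089]),"tip",proj(k,E,o["tool_pos"]-[0,0,.025]))
cv2.imwrite("pics/w5.png",w["color"][:,:,::-1])
```

```text
[ 0.5458 -0.0543  0.1718] 0.003577881810591226 (array([ 0.8,  0.8, 41.8]), array([ 0.02,  0.07, -0.09]))
press px [324.3264 266.2552] pivot [324.3218 301.8822] tip [322.794  307.1705]
```

View pics/w5.png

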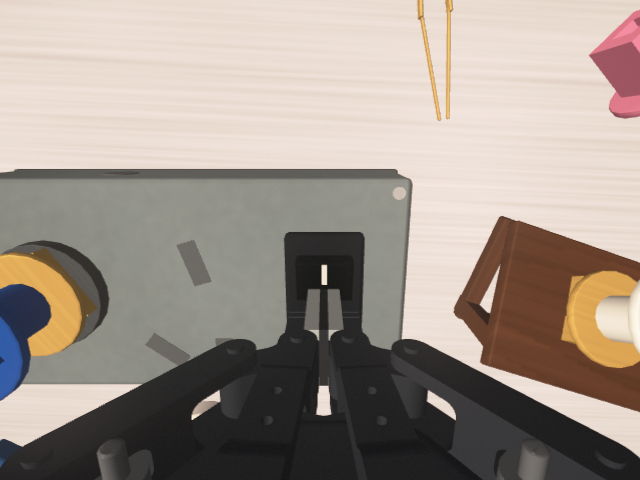

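The wrist view shows the white dash at (324,275) and the housing at x 285–364, centred under the closed fingertips. The predicted press pixel (324,266) lies on the marked half, so I'll press.

Call:
play_rows:
  increments:
    - [0.0008,0.0008,0.015,0,0,0,0]
    - [0.0008,0.0008,0.03,0,0,0,0]
    - [0.0008,0.0008,0.042,0,0,0,0]
    - [0.0008,0.0008,0.048,0,0,0,0]
    - [0.0008,0.0008,0.051,0,0,0,0]
    - [0.0008,0.0008,0.054,0,0,0,0]
    - [0.0008,0.0008,0.056,0,0,0,0]

```text
time_s: 15.55
tool_pos: [0.5446, -0.0533, 0.115]
orientation: [0.0, -0.023, 1.0, 0.0]
force: [-2.9, -0.4, 3.2]
grip_width: -0.003
```

Call:
play_rows:
  increments:
    - [0,0,0.002,0,0,0,0]
    - [0,0,0.004,0,0,0,0]
    - [0,0,0.0055,0,0,0,0]
    - [0,0,0.0055,0,0,0,0]

```text
time_s: 16.05
tool_pos: [0.5443, -0.0533, 0.1092]
orientation: [-0.0, -0.023, 1.0, 0.0]
force: [-4.5, -1.1, 2.2]
grip_width: -0.001
```

Call:
play_rows:
  increments:
    - [0,0,0.001,0,0,0,0]
    - [0,0,0.002,0,0,0,0]
    - [0,0,0.0025,0,0,0,0]
    - [0,0,0.0025,0,0,0,0]

```text
time_s: 16.55
tool_pos: [0.5444, -0.0533, 0.1079]
orientation: [-0.0, -0.023, 1.0, 0.0]
force: [-9.1, -0.2, 14.8]
grip_width: 0.001
```

That is the end stop (force rose to 15 N). I'll retreat upwards and look.

Call:
play_rows:
  increments:
    - [0,0,-0.01,0,0,0,0]
    - [0,0,-0.03,0,0,0,0]
    - [0,0,-0.06,0,0,0,0]
    - [-0.03,0,-0.1,0,0,0,0]
    - [0.0,0,-0.14,0,0,0,0]
    - [0.05,0,-0.16,0,0,0,0]
    - [0.1,0,-0.16,0,0,0,0]
    - [0.12,0,-0.16,0,0,0,0]

```text
time_s: 17.55
tool_pos: [0.4233, -0.0587, 0.2675]
orientation: [0.001, -0.022, 1.0, 0.0]
force: [0.1, -0.4, 0.7]
grip_width: 0.005
```

Run:
```python
from h import *
from bench import bot,eyes
o=bot.get_obs();s=eyes.grab_frame("side")["color"];t=eyes.grab_frame("top")["color"]
print(o["time_s"],o["tool_pos"],o["force"],o["joint_vel"].round(3))
a=cv2.resize(s[160:400,190:370],None,fx=2.2,fy=2.2,interpolation=cv2.INTER_CUBIC);b=cv2.resize(t[160:310,320:470],None,fx=2.6,fy=2.6,interpolation=cv2.INTER_CUBIC)
out=np.zeros((600,800,3),np.uint8);out[:a.shape[0],:a.shape[1]]=a;out[:b.shape[0],400:400+b.shape[1]]=b
cv2.imwrite("pics/f.png",out[:,:,::-1])
```

```text
17.55 [ 0.4233 -0.0587  0.2675] [ 0.0729 -0.386   0.6573] [-0.158 -0.323  0.364  0.001 -0.049 -0.156]
```

View pics/f.png

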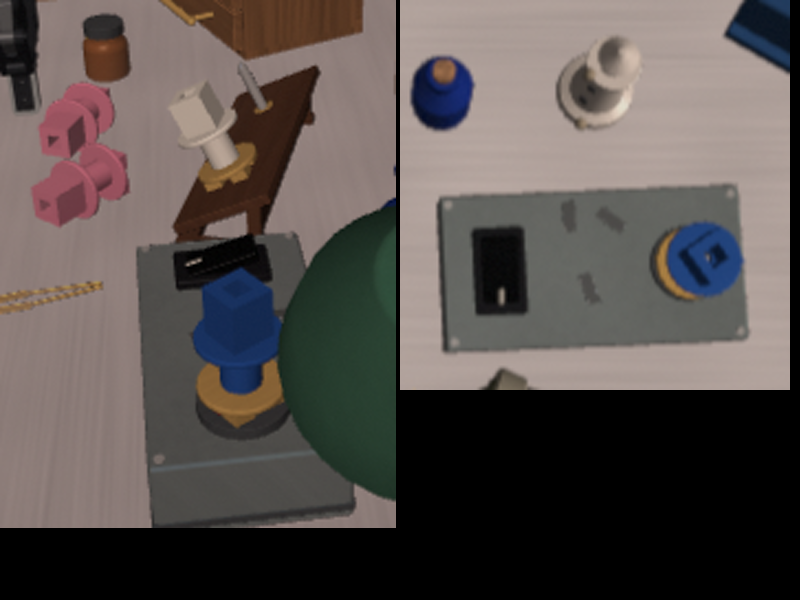

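The marked half is now down and the far half up. The bobbin is seated, and the white bobbin, bottle and lighthouse are where they were. I'll let the arm settle and hand in.

Call:
play_rows:
  increments:
    - [0,0,0,0,0,0,0]
    - [0,0,0,0,0,0,0]
    - [0,0,0,0,0,0,0]
    - [0,0,0,0,0,0,0]

```text
time_s: 18.15
tool_pos: [0.4249, -0.0588, 0.2667]
orientation: [-0.0, -0.023, 1.0, 0.0]
force: [-0.5, 0.7, -0.9]
grip_width: -0.004
```

```bash
python3 -c "
from bench import bot,finish_job
o=bot.get_obs();print(o['time_s'],o['joint_vel'].round(3));print(finish_job())"
```

```text
18.15 [-0.002 -0.004  0.003 -0.002 -0.001 -0.001]
the job is handed in; nothing more can be done
None
```

The blue bobbin is on the winder's spindle, fully home with its jaws straddling the red bar, and the rocker switch is pressed on. I drew it off along its peg, turned it to match the bar (34°) and lowered it in small steps until it touched the seat. Then I released it, pressed the marked half of the rocker to its stop, took the arm clear and handed in at 18.2 s of the 51 s allowed.

**Last checks:**
- **Bobbin height:** the bore centre appeared at pixel (324,244), matching the home prediction of (324.3,244.3) and not the 247.6 expected if it rode 8 mm high. Touchdown read about 1 mm higher than computed, which is within the camera calibration.
- **Rocker:** the force fell to about 2 N as it tipped, then rose to 15 N at the stop. The final pictures show the marked half down. I did not measure its angle directly.
- **Bystanders:** in the final pictures the white bobbin was still on its peg, and the bottle and lighthouse looked unmoved.

No check failed.

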